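# Put the label dispenser into service

### The arm

A 6-joint arm with a two-finger parallel gripper is mounted at the origin on a cart in front of the work surface, level with it; the furniture and walls round the work are solid. World frame = base frame: x ahead of the robot, y to its left, z up, the work surface at z = 0. Lengths are in m, angles in degrees, forces in N, time in s.
With the tool pointing down it reaches from about 0.375 to 0.75 m from the base axis. Payload 9 kg.
Tool frame: the origin (TCP) lies where the fingers leave the gripper's body, on its centre line; the fingertips stand 73 mm ahead of it and the grasp point (between the pads) lies 54 mm ahead of it (robot.tip_reach is the distance from the TCP to the fingertips, in m); z points along the fingers, y is the line along which they close (so a half turn about z gives the same grasp; the last joint's range is limited). The gripper opens to 85 mm and grips with 20 to 120 N. Pads are 22 mm wide; open, the fingers measure 114 mm over their backs; the gripper's body (76 mm by 85 mm) begins 54 mm behind the grasp point. The pads swing forward as they close: fully open they stand 13 mm farther back than shut.
Start: joints at [58.516, 5.964, 5.575, 89.605, 0, 77.527], TCP at [0.195, 0.567, 0.304] pointing down, gripper open.
Joint ranges: [-171.21, 171.21], [-48.23, 106.86], [-62.78, 66.21], [-105.2, 120.99], [-86.42, 89.51], [-180, 180]. Speed limits (degrees/s): [127.2, 127.2, 147.25, 180, 180, 180].

### API

Orientations are given as [roll, pitch, yaw] about the fixed x, y, z axes, in that order (R = Rz(yaw) Ry(pitch) Rx(roll)).
In Python, from plant import robot gives the robot as it stands. Calls block until the motion is done:
- robot.move_pose(position, orientation): joint-space move of the TCP to a pose.
- robot.line_to(position, vel=0.15, rotation=None, guard=None): straight line of the TCP; rotation=None keeps the orientation; vel is the mean speed in m/s. With guard (N) it stops when the force on the tool has changed by that much, and returns True; else False.
- robot.goto_joints(angles): joint-space move.
- robot.set_gripper(opening): finger opening in m; the grip force is fixed at half the most; returns when the fingers have stopped.
- robot.pause(seconds).
- robot.ik(position, orientation): joint angles nearest the present ones, or None.
- robot.observe(): the state.
- robot.grab_frame(name): name is "side" or "top"; returns the picture (420x560x3 uint8, blue, green, red); there is no depth.
- robot.get_calibration(name): a dict with "vertical_fov" (degrees; the focal length in pixels is half the picture's height over the tangent of half this angle, whatever the lens; pixels are square), "cx", "cy" (the principal point, pixels), "rvec" (rotation vector, rad) and "tvec" (3), from world to camera coordinates, as OpenCV has them. Camera axes: x right, y down, z forward; pixel columns grow to the right and rows downward; lengths in m; the calibration is good to about 2 mm. A picture is of the moment at which its call begins. get_calibration takes no time and is no camera call.
A pose or a line that the arm cannot do raises robot.IKError and nothing moves.
- robot.job_done(): hands the job in; it is judged then, once.
The state is a dict: "time": time; "q": joint angles; "qvel": joint speeds; "joint_torque": joint torques, N m; "tool_pos": TCP position; "tcp_rot": TCP orientation; "ft_force": force on the tool from outside, world axes, zero at the start; "torque": the same for the moment, N m; "gripper_width": finger opening in m; "gripper_force": force on a finger pad.
Only numpy, scipy, OpenCV 4.12 (cv2) and the standard library are available. Lean on these libraries where they do the work, as an engineer would, in place of code of your own. Each camera call takes 0.05 s, during which the arm holds its last target. There are 200 camera calls.

### The job

Put the label dispenser into service: press the raised far half of its white rocker switch down until the switch is fully on, then push the yellow key fully home, then push the green key fully home. Do it in that order, do not press the red key, and do not move or pick up the bottles, the carton or the other things standing around. Finish with the switch on, the yellow and green keys down and the arm clear.

Things in the scene. Friction and masses are not known exactly. Their poses are not given: they have to be found in the camera images.
- dispenser: benchtop label dispenser, a grey box with black deck, fixed. Origin on the table under mid-deck; x points to its back (away from the robot at yaw 0), y to its left, z up. Box 140 (x) by 270 (y) mm, deck 45 mm high. On the deck at x = 0 are the rocker (y = +90 mm) and three round keys (y = +30, -30, -90 mm; the order of colours changes).
- plate (a point): centre of the top of the metal labelling plate in front of the deck, 20 mm above the table, 100 mm before the row of keys; the plate ends 35 mm nearer the robot and is 160 mm wide.
- roll_top (a point): highest point of the white label roll standing on the cradle behind the deck, 84 mm above the table, 115 mm behind the row of keys; the roll is 68 mm across, 26 mm thick.
- rocker_far (a point): the spot to press on the far half of the white rocker switch, marked by a short black bar: 18 mm behind the pivot, on the rocker's top face, about 66 mm above the table when off and 59 mm when on. The rocker is 60 mm long front to back, 28 mm wide, pivots about the dispenser's y axis.
- rocker (a joint): rocker angle in rad: 0 off (far half raised, near half down; it starts at 0 to 0.03), 0.40 fully on (far half down at its stop). It takes about 3 N at the black bar, has no spring and stays where it is left.
- key_yellow_top (a point): centre of the top face of the round yellow push key (31 mm across, flat). Wherever it sits, with the key up it is 60 mm above the table and 15 mm above the deck; its z axis points up. To be pressed after the rocker.
- key_yellow (a joint): how far the yellow key is down, in m: 0 up (starts at 0 to 0.0005), 0.007 fully home at its stop. It slides straight down against about 3 N of friction, has no spring and stays where it is left. Fully home its top still stands 4 mm above its metal collar (41 mm across).
- key_green_top (a point): centre of the top face of the round green push key (31 mm across, flat). Wherever it sits, with the key up it is 60 mm above the table and 15 mm above the deck; its z axis points up. To be pressed last.
- key_green (a joint): how far the green key is down, in m: 0 up (starts at 0 to 0.0005), 0.007 fully home at its stop. It slides straight down against about 3 N of friction, has no spring and stays where it is left. Fully home its top still stands 4 mm above its metal collar (41 mm across).
- key_red_top (a point): centre of the top face of the round red push key (31 mm across, flat). Wherever it sits, with the key up it is 60 mm above the table and 15 mm above the deck; its z axis points up. The stop key: leave it up.
- key_red (a joint): how far the red key is down, in m: 0 up (starts at 0 to 0.0005), 0.007 fully home at its stop. It slides straight down against about 3 N of friction, has no spring and stays where it is left. Fully home its top still stands 4 mm above its metal collar (41 mm across).
- bottle: small dark pink bottle with a black cap, 27 mm across, 74 mm tall, loose, standing on the labelling plate in front of the keys. Origin under its middle, z up.
- carton: white and dark-blue upright carton, 34 x 34 x 117 mm, loose, standing on the table left of the dispenser. Origin under its middle.
- brown_bottle: small brown bottle with a black cap, 27 mm across, 74 mm tall, loose, standing on the table right of the dispenser. Origin under its middle.
- counter: white hand tally counter, 46 x 67 x 22 mm, loose on the table to the left. Origin at its underside.
- spare_roll: spare white label roll lying flat, 68 mm across, 26 mm high, loose on the table to the right. Origin under its middle.
- pen: white and green pen, 145 mm long, 9 mm high, loose on the table to the left. Origin at its underside.

How it is judged (in metres and radians):
On the way, in this order (a step that is already met when the one before it is completed fails the run):
1. the rocker is fully on (value of joint rocker above 0.34 rad), for 0.1 s.
2. the yellow key is fully home (value of joint key_yellow above 0.0055 m), for 0.1 s.
3. the green key is fully home (value of joint key_green above 0.0055 m), for 0.1 s.
At the end, for the whole second after the job is handed in: The rocker is at 0.34 rad or more of 0.40, the yellow and green keys are at least 5.5 of 7 mm down, the red key is less than 2.5 mm down, and every loose thing stands within 20 mm of its start, the two bottles and the carton upright within 0.2 rad (value of joint rocker above 0.34 rad and value of joint each of key_yellow, key_green above 0.0055 m and value of joint key_red below 0.0025 m and distance of each of bottle, carton, brown_bottle, counter, spare_roll, pen from where it was at the start of the episode below 0.02 m and angle between each of bottle, carton, brown_bottle's own z axis and vertical below 0.2 rad); the robot touches nothing.
It fails at once if the yellow key is pressed before the rocker is on (value of joint key_yellow above 0.0025 m and value of joint rocker below 0.34 rad).
It fails at once if the green key is pressed before the yellow key is home (value of joint key_green above 0.0025 m and value of joint key_yellow below 0.0055 m).
It fails at once if the green key is pressed while the rocker is not on (value of joint key_green above 0.0025 m and value of joint rocker below 0.34 rad).
It fails at once if the red key is pressed (value of joint key_red above 0.0025 m).
It fails at once if a loose thing is moved, lifted or knocked over (distance of any of bottle, carton, brown_bottle, counter, spare_roll, pen from where it was at the start of the episode above 0.02 m or angle between any of bottle, carton, brown_bottle's own z axis and vertical above 0.3 rad).
It also fails if it takes over 40 s, if anything falls off the work surface, if the arm or the gripper's body presses on something with over 40 N, if the wrist force passes 120 N, or if a joint passes its speed limit or range.

## Working session

There is one attempt and no reset: what is moved stays moved. The work goes in short steps, each a Python script; the robot and the scene stay as the last script left them, time stands still between calls to the robot, and variables do not carry over. Pictures are saved under pics/ and viewed, at most 10 in all, crops included, and the job is handed in when it is done.

```bash
mkdir -p pics; ls
python3 - <<'E'
from plant import robot
import cv2
for n in("top","side"):
    f=robot.grab_frame(n); cv2.imwrite(f"pics/{n}0.png",f)
    print(n,robot.get_calibration(n))
o=robot.observe();print(o["tool_pos"],o["tcp_rot"],o["gripper_width"],robot.tip_reach)
E
```

```text
pics
top {'vertical_fov': 48.91583520047656, 'cx': 281.2621580493297, 'cy': 212.4719138003926, 'rvec': array([ 2.15806812, -2.19222485,  0.09747164]), 'tvec': array([0.01400471, 0.53948764, 1.69903519])}
side {'vertical_fov': 49.524328726686036, 'cx': 286.08926778687186, 'cy': 203.72330918940318, 'rvec': array([ 2.2125623 , -0.67481376,  0.31423462]), 'tvec': array([-0.44389283,  0.23197962,  1.03469042])}
[0.19533934 0.56708174 0.30317262] [-1.79931161e+02 -1.59677964e-02  1.60987451e+02] 0.08510614203264026 0.0726
```

View pics/top0.png

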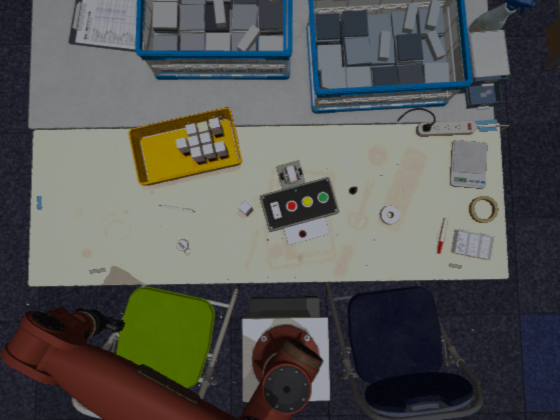

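View pics/side0.png

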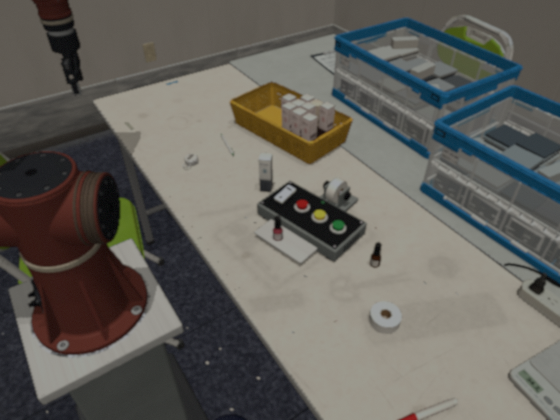

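The top view shows the rocker at about (276,210), red key (291,206), yellow (307,202), green (323,197) and the bottle at (303,233). In the side view they are at (285,193), (302,205), (320,215), (338,226) and (278,230). Next I'll triangulate the keys and fit the row.

```bash
cat > vis.py <<'E'
import cv2, numpy as np
from plant import robot
HSV={"red":[(0,8),(172,180)],"yellow":[(20,34)],"green":[(45,85)]}
ROI={"top":(262,180,76,42),"side":(258,180,108,75)}
def cal(n):
    c=robot.get_calibration(n);f=210/np.tan(np.radians(c["vertical_fov"]/2))
    R=cv2.Rodrigues(c["rvec"])[0]
    return np.array([[f,0,c["cx"]],[0,f,c["cy"]],[0,0,1]]),R,np.array(c["tvec"])
def ray(n,p,z):
    K,R,t=cal(n);d=R.T@np.linalg.inv(K)@[*p,1];o=-R.T@t
    return o+d*(z-o[2])/d[2]
def blob(img,n,col):
    x,y,w,h=ROI[n];s=8
    c=cv2.resize(img[y:y+h,x:x+w],None,fx=s,fy=s,interpolation=cv2.INTER_CUBIC)
    H=cv2.cvtColor(c,cv2.COLOR_BGR2HSV)
    m=sum(cv2.inRange(H,(a,110,70),(b,255,255)) for a,b in HSV[col])
    k,_,st,ce=cv2.connectedComponentsWithStats(m.astype(np.uint8))
    i=1+np.argmax(st[1:,4])
    return (ce[i]+.5)/s-.5+[x,y],st[i,2:4]/s
E
python3 - <<'E'
from vis import *
im={n:cv2.imread(f"pics/{n}0.png") for n in ROI}
P={}
for c in HSV:
    uv={n:blob(im[n],n,c) for n in ROI}
    Ms=[];
    for n in ROI:
        K,R,t=cal(n);Ms.append(K@np.c_[R,t])
    X=cv2.triangulatePoints(*Ms,uv["top"][0].reshape(2,1),uv["side"][0].reshape(2,1)).ravel();X=X[:3]/X[3]
    print(c,[(n,uv[n][0].round(1),uv[n][1],ray(n,uv[n][0],.059).round(4)) for n in ROI],X.round(4))
a=im["top"][150:260,230:370];b=im["side"][140:280,220:400]
cv2.imwrite("pics/topc.png",cv2.resize(a,None,fx=5,fy=5,interpolation=2));cv2.imwrite("pics/sidec.png",cv2.resize(b,None,fx=4,fy=4,interpolation=2))
E
```

```text
red [('top', array([291.3, 205.3]), array([7.625, 8.   ]), array([ 0.5622, -0.0316,  0.059 ])), ('side', array([301.7, 203.5]), array([12.875,  9.75 ]), array([ 0.5636, -0.033 ,  0.059 ]))] [ 0.5631 -0.0321  0.0585]
yellow [('top', array([307., 201.]), array([8.125, 8.375]), array([ 0.5773, -0.0895,  0.059 ])), ('side', array([319.3, 213.7]), array([13.25, 10.5 ]), array([ 0.5784, -0.0909,  0.059 ]))] [ 0.578  -0.09    0.0584]
green [('top', array([322.7, 196.7]), array([7.625, 7.75 ]), array([ 0.5922, -0.1474,  0.059 ])), ('side', array([337.9, 224.4]), array([12.   ,  9.625]), array([ 0.5934, -0.1492,  0.059 ]))] [ 0.5931 -0.1481  0.0581]
```

View pics/topc.png

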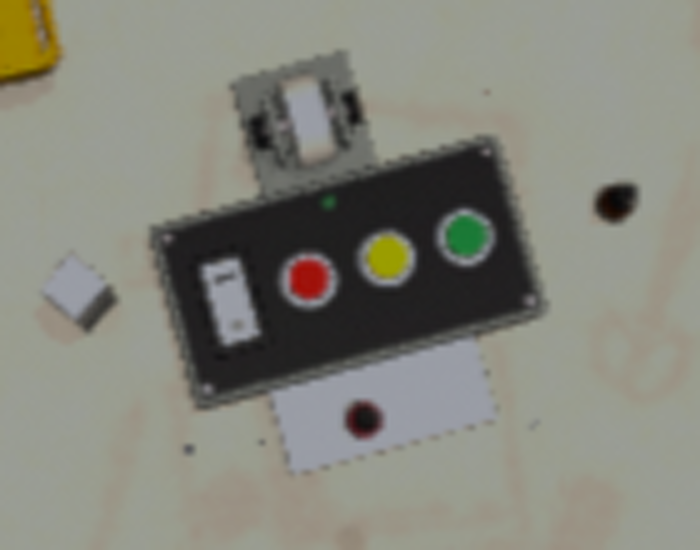

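View pics/sidec.png

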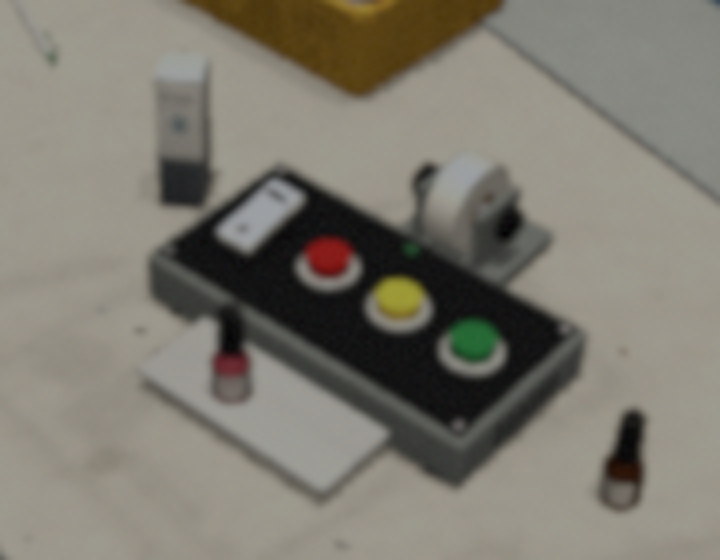

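Both views agree to about 1.5 mm. The order from the left is rocker, red, yellow, green, with the yaw around 14.5°. The bottle and carton are clear of a vertical approach, so I'll close the gripper and press the rocker first.

```bash
cat > act.py <<'E'
from vis import *
yaw=np.arctan2(.0300,.1160);xh=np.array([np.cos(yaw),np.sin(yaw)]);yh=np.array([-xh[1],xh[0]])
O=np.array([.5780,-.0902])+.03*yh
def tgt(x,y): return O+x*xh+y*yh
L=robot.tip_reach
def rot():
    best=None
    for a in(0,180,-180):
        r=[180,0,np.degrees(yaw)+a];q=robot.ik([*tgt(.02,.09),.2],r)
        if q is not None and (best is None or abs(q[5])<best[0]): best=(abs(q[5]),r)
    return best[1]
def press(x,y,zstop,guard=15):
    p=tgt(x,y)
    hit=robot.line_to([*p,zstop+.008+.006+L],vel=.1)
    hit=robot.line_to([*p,zstop-.006+L],vel=.02,guard=guard)
    o=robot.observe();print("hit",hit,"tip z",round(o["tool_pos"][2]-L,4),"xy err",np.round(o["tool_pos"][:2]-p,4),"F",np.round(o["ft_force"],1),"t",round(o["time"],2))
    robot.pause(.2)
    robot.line_to([*p,.11+L],vel=.1)
E
python3 - <<'E'
from act import *
robot.set_gripper(0)
r=rot();p=tgt(.02,.09);print(r,p)
robot.move_pose([*p,.23],r)
print(robot.observe()["tool_pos"],robot.observe()["tcp_rot"],robot.observe()["gripper_width"])
press(.02,.09,.060)
f=robot.grab_frame("side")
cv2.imwrite("pics/s1.png",cv2.resize(f[100:280,200:400],None,fx=3,fy=3,interpolation=2))
E
```

```text
[180, 0, np.float64(-165.49983323344745)] [0.567317   0.03098529]
[0.5673061  0.03162246 0.23010821] [ 1.79995873e+02  7.54503996e-03 -1.65460419e+02] 5.1948148956884714e-05
hit True tip z 0.06 xy err [0.0018 0.0003] F [-1.2  1.1  7.1] t 4.96
```

View pics/s1.png

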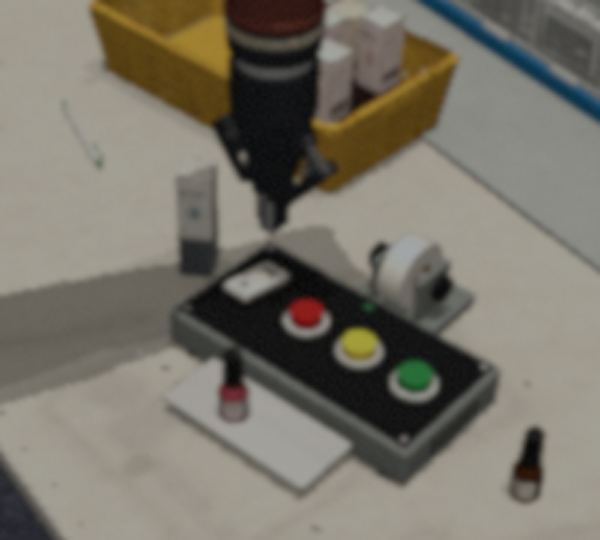

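The picture shows the rocker tipped over: the near half, around (240,290), is now raised. I'll press again a little farther out and harder to be sure it has reached its stop.

Run:
```python
from act import *
press(.024,.09,.058,25)
f=robot.grab_frame("side")
cv2.imwrite("pics/s2.png",cv2.resize(f[160:240,250:330],None,fx=7,fy=7,interpolation=2))
```

```text
hit True tip z 0.0595 xy err [ 0.0001 -0.    ] F [-3.4  0.4  9.4] t 7.11
```

View pics/s2.png

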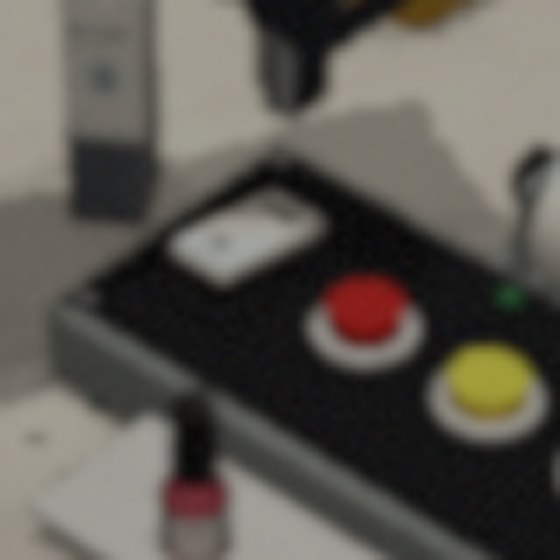

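The tip stopped hard at 59.5 mm, against a predicted 59.9 mm at the stop, and the picture shows the near half raised. The rocker is fully on, so the yellow key is next.

Run:
```python
from act import *
robot.line_to([*tgt(0,-.03),.12+L],vel=.15)
press(0,-.03,.053,20)
```

```text
hit True tip z 0.053 xy err [ 0.0003 -0.0001] F [-2.7  0.8  8.3] t 10.41
```

The yellow key stopped at 53.0 mm, which is exactly home. Now green.

Run:
```python
from act import *
robot.line_to([*tgt(0,-.09),.12+L],vel=.15)
press(0,-.09,.053,20)
robot.line_to([*tgt(-.02,-.09),.3],vel=.15)
f=robot.grab_frame("side")
cv2.imwrite("pics/s3.png",cv2.resize(f[130:290,210:400],None,fx=4,fy=3.7,interpolation=2))
```

```text
hit True tip z 0.053 xy err [ 0.0003 -0.0002] F [-2.7  1.8  8.1] t 13.31
```

View pics/s3.png

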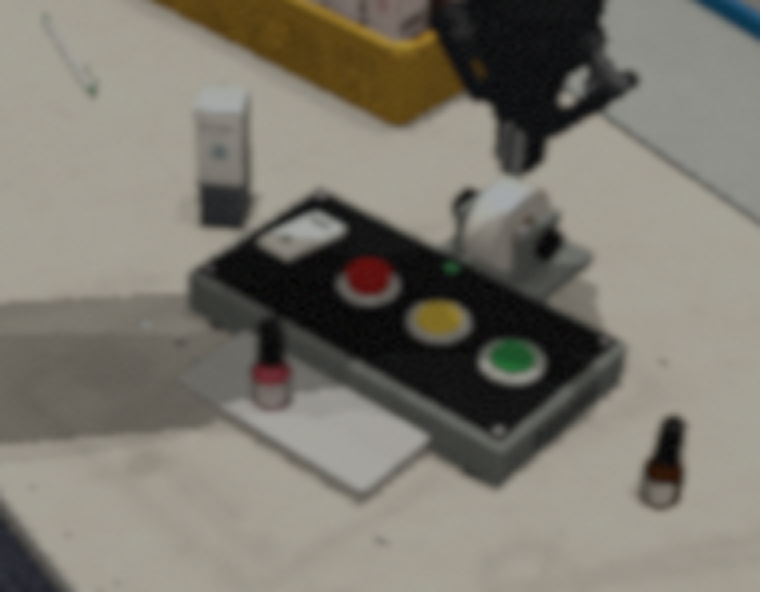

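The yellow (438,318) and green (511,356) keys are down and red (369,273) is still up. The rocker is on, the bottles and carton are standing, and the arm is clear.

```bash
python3 -c "
from plant import robot
print(robot.job_done())"
```

```text
the job is handed in; nothing more can be done
None
```

I pressed the rocker fully on, then the yellow key home, then the green key home; the red key is still up, nothing was knocked over, the arm is clear, and the job is handed in (no verdict was returned).

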